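# Tip the teaspoon out of the tall cutlery drainer

## Task

The clean teaspoon has dropped to the bottom of the tall steel cutlery drainer, too deep to reach. Tip the drainer low over the stack of plates so that the teaspoon slides out and is left lying on the top plate (do not let it fall from a height), then stand the empty drainer upright again, down inside the lip of its drip saucer. Leave the plates and the other things where they are.

Things in the scene. Friction and masses are not known exactly. Their poses are not given: they have to be found in the camera images.
- drainer: tall square tube of polished steel, drain holes low down; 58 x 58 mm outside, 210 mm tall, open at the top, walls 4 mm, inner floor 6 mm above its underside; loose, 0.24 to 0.39 kg, centre of mass about 95 mm up. Origin: centre of its underside; z points to the mouth, x and y are square to its sides. It starts upright in the saucer, turned by less than 5 degrees against it, the teaspoon inside
- drainer_mouth (a point): centre of the drainer's open mouth, 210 mm along its z from its origin
- saucer: drip saucer under the drainer: flat square steel tray, 88 x 88 mm, floor 4 mm thick, lip 9 mm high and 6 mm wide all round (76 x 76 mm inside the lip); fixed to the worktop. Origin: centre of its underside; x and y are square to its sides. The underside of a standing drainer is 4 mm above its origin. A wall cupboard hangs over the back of the worktop (x > 0.6, z > 0.5)
- teaspoon: steel teaspoon, 132 mm long, 28 mm wide, 11 mm thick, 30 g. Origin: centre of its underside when lying; x runs along its length. It starts leaning in the drainer, bowl up, its top about 77 mm below the rim. Steel on steel (friction about 0.3): it slides along the drainer's wall once the drainer is tipped some 15 to 20 degrees past level, mouth down
- plates: stack of white dinner plates, 210 mm across, rim 38 mm high, the flat middle of the top plate about 30 mm high; loose, 1.05 kg. Origin: centre of its underside. It stands to the left or to the right, about 0.3 to 0.5 m from the saucer, which is on the other side
- mug: white mug, 82 mm across, 115 mm with the handle, 88 mm high; a bystander behind the work. Origin: its underside
- tea_tin: grey-violet oblong tea tin with a lid, 56 x 81 mm, 104 mm high; a bystander behind the work. Origin: centre of its underside
- jar: glass jar of nuts with a dark green lid, 60 mm across, 90 mm high; a bystander behind the work. Origin: centre of its underside

How it is judged:
On the way:
1. the teaspoon has come out of the drainer and lies on the top plate (horizontal distance between teaspoon and plates below 0.075 m and height (world z) of teaspoon between 0.026 and 0.06 m and angle between teaspoon's own x axis and vertical between 1.25 and 1.89 rad and contact force between teaspoon and plates above 0.05 N and contact force between teaspoon and drainer below 0.01 N), for 0.2 s.
At the end, for the whole second after the job is handed in: the teaspoon lies at rest on the top plate, its middle within 75 mm of the plate's centre, at most 18 degrees from level; the drainer stands at rest inside the saucer's lip, upright within 3 degrees, on the saucer's floor (within 2.5 mm) and within 14 mm of its centre (horizontal distance between teaspoon and plates below 0.075 m and height (world z) of teaspoon between 0.026 and 0.06 m and angle between teaspoon's own x axis and vertical between 1.25 and 1.89 rad and contact force between teaspoon and plates above 0.05 N and linear speed of each of teaspoon, drainer below 0.03 m/s and horizontal distance between drainer and saucer below 0.014 m and z of drainer in the frame of saucer below 0.0065 m and angle between drainer's own z axis and vertical below 0.05 rad); the robot touches nothing.
It fails at once if the teaspoon leaves the drainer, not held, more than about 10 cm above the plates (z of teaspoon in the frame of drainer above 0.205 m and height (world z) of teaspoon above 0.14 m and contact force between the fingers and teaspoon below 0.1 N).
It fails at once if the plates are shoved more than 40 mm (distance of plates from where it was at the start of the episode above 0.04 m).
It fails at once if the mug, the tea tin or the jar is moved more than 30 mm (distance of any of mug, tea_tin, jar from where it was at the start of the episode above 0.03 m).
It also fails if it takes over 58 s, if anything falls off the work surface, if the arm or the gripper's body presses on something with over 40 N, if the wrist force passes 120 N, or if a joint passes its speed limit or range.

## Robot

A 6-joint arm with a two-finger parallel gripper is mounted at the origin on a cart in front of the work surface, level with it; the furniture and walls round the work are solid. World frame = base frame: x ahead of the robot, y to its left, z up, the work surface at z = 0. Lengths are in m, angles in rad, forces in N, time in s.
With the tool pointing down it reaches from about 0.375 to 0.9 m from the base axis. Payload 3.1 kg.
Tool frame: the origin (TCP) lies on the front face of the gripper's body, between the roots of the fingers; the fingertips stand 70 mm ahead of it and the grasp point (between the pads) lies 51 mm ahead of it; z points along the fingers, y is the line along which they close (so a half turn about z gives the same grasp; the last joint's range is limited). The gripper opens to 87 mm and grips with 3 to 60 N. Pads are 19 mm wide; open, the fingers measure 117 mm over their backs; the gripper's body (75 mm by 190 mm) begins 51 mm behind the grasp point.
Start: joints at [-1.331, 0.527, 1.433, -0, 1.181, -0.178], TCP at [0.254, -0.571, 0.292] pointing down, gripper open.
Joint ranges: [-3.08, 3.08], [-0.75, 2.2], [0.22, 2.44], [-1.43, 4.57], [0, 2.65], [-2.85, 2.85]. Speed limits (rad/s): [2.79, 2.79, 3.14, 3.14, 3.14, 3.14].

## Interface

Orientations are given as a unit quaternion [x, y, z, w].
In Python, from rig import robot, cams, ticket gives the robot as it stands. The module is installed in compiled form; this text tells all that it offers.
- The arm moves only by the shell command python3 -m crank 'ROWS' [FORCE]. ROWS is JSON, a list of rows, each a list of 7 numbers: the shift along the tool's x, y, z in cm, then the turn, a rotation vector about the tool's x, y, z in rad, then the closure, from 0 (fully open) to 1 (shut). A call has 1 to 5 rows; each row shifts and turns the commanded pose from where the row before left it, along the tool's axes as they then stand; what a row does not reach is not made up. A row lasts 1/8 s, in which the tool goes at most 62.5 mm and 10.7 degrees, less where a joint would pass 70% of its speed; a pose out of reach is approached as far as the arm can. A call is refused whole if a number of a shift passes 6.25 or a number of a turn 0.188, either way. A call with a gripper value outside its range is refused whole. The fingers move at their own pace and stop on an object; FORCE is the grip in N (left out, the last holds). Time passes only in rows, so rows that do not move let the fingers close. It gives the time, the measured TCP pose, the force, the opening and the grip force at its end, in the units of the state.
- robot.get_obs(): the state, without advancing time (a new reading comes with each control period).
- cams.camera(name): name is "scene" or "side" or "wrist"; returns the picture (384x512x3 uint8, red, green, blue); there is no depth.
- cams.camera_info(name): a dict with "intrinsics" (3x3 intrinsics, pixels), "pose" (4x4, takes a point from camera to world coordinates). Camera axes: x right, y down, z forward; pixel columns grow to the right and rows downward; lengths in m; the calibration is good to about 2 mm. A picture is of the moment at which its call begins: read the wrist's pose just before it. camera_info takes no time and is no camera call; for the wrist camera it gives the pose at the moment of the call.
- ticket.hand_in(): hands the job in; it is judged then, once.
The state is a dict: "time": time; "q": joint angles; "joint_velocities": joint speeds; "joint_torque": joint torques, N m; "position": TCP position; "tool_rot": TCP orientation; "ft_force": force on the tool from outside, world axes, zero at the start; "moment": the same for the moment, N m; "grip_width": finger opening in m; "grip_force": force on a finger pad.
Only numpy, scipy, OpenCV 4.12 (cv2) and the standard library are available. Lean on these libraries where they do the work, as an engineer would, in place of code of your own. Each camera call takes 0.05 s, during which the arm holds its last target. There are 200 camera calls.

## Working session

There is one attempt and no reset: what is moved stays moved. The work goes in short steps, Python scripts to look and compute and a shell command to move; the robot and the scene stay as the last step left them, time stands still between calls to the robot, and variables do not carry over. Pictures are saved under pics/ and viewed, at most 10 in all, crops included, and the job is handed in when it is done.

```bash
mkdir -p pics
python3 - <<'E'
from rig import robot,cams
import cv2,numpy as np
for n in ["scene","side"]:
    im=cams.camera(n); cv2.imwrite(f"pics/{n}0.png",im[:,:,::-1])
    i=cams.camera_info(n); print(n,np.round(i["intrinsics"],1).tolist(),np.round(i["pose"],4).tolist())
o=robot.get_obs(); print(o)
E
```

```text
scene [[496.2, 0.0, 254.8], [0.0, 496.2, 192.8], [0.0, 0.0, 1.0]] [[0.481, -0.4449, 0.7555, -0.465], [-0.8766, -0.2323, 0.4213, -0.6127], [-0.0119, -0.8649, -0.5018, 0.8601], [0.0, 0.0, 0.0, 1.0]]
side [[354.6, 0.0, 255.0], [0.0, 354.6, 193.2], [0.0, 0.0, 1.0]] [[0.9988, 0.0394, -0.0307, 0.6194], [0.0481, -0.5901, 0.8059, -0.7179], [0.0136, -0.8064, -0.5913, 0.654], [0.0, 0.0, 0.0, 1.0]]
{'time': 0.1, 'q': array([-1.33148352e+00,  5.28347583e-01,  1.43376895e+00, -9.50300176e-06,
        1.18136678e+00, -1.78509943e-01]), 'joint_velocities': array([-0.00029958, -0.00171445, -0.00169452,  0.00275452, -0.00138901,
       -0.00028122]), 'joint_torque': array([-1.03317523e-04, -4.40986669e+01, -1.77150625e+01,  6.34673727e-02,
        5.33908058e-02, -3.10879352e-05]), 'position': array([ 0.25350222, -0.57071618,  0.29138674]), 'tool_rot': array([ 9.78256458e-01,  2.07396745e-01, -3.31270394e-05, -9.44762281e-04]), 'ft_force': array([0.62165857, 0.67212366, 0.20764676]), 'moment': array([0.0497347 , 0.01702435, 0.03063476]), 'grip_force': 0.0, 'grip_width': 0.08698303700017086}
```

View pics/scene0.png

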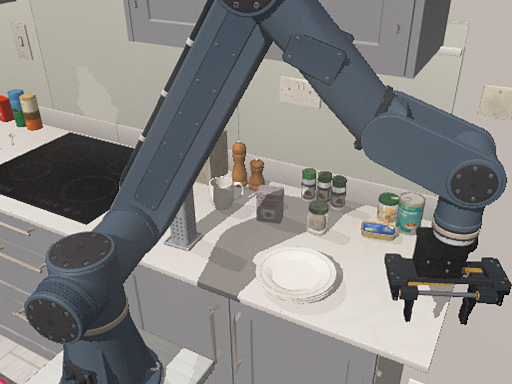

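View pics/side0.png

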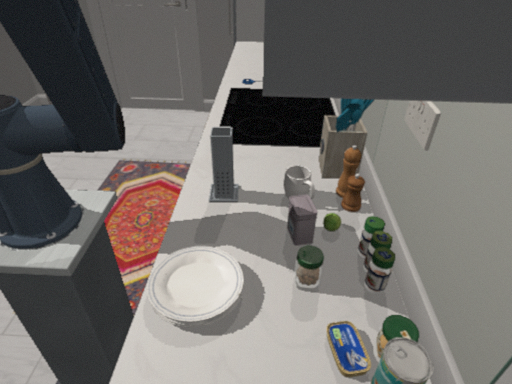

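The scene view shows the plates at about (297,272) and the drainer at about (182,225), partly hidden by the arm. In the side view the drainer spans (222,130–200), the saucer is at (224,193), and the plates are at (197,285). Next I'll enlarge the drainer area.

```bash
cat > h.py <<'E'
from rig import robot,cams
import cv2,numpy as np
from scipy.spatial.transform import Rotation as R
def ray(n,u,v,z,info=None):
    i=info or cams.camera_info(n);K=i["intrinsics"];P=i["pose"]
    d=P[:3,:3]@np.linalg.solve(K,[u,v,1.]);c=P[:3,3]
    return (c+d*(z-c[2])/d[2])
def proj(n,p):
    i=cams.camera_info(n);P=i["pose"];c=i["intrinsics"]@(P[:3,:3].T@(np.array(p)-P[:3,3]));return c[:2]/c[2]
E
python3 - <<'E'
from h import *
a=cv2.imread("pics/side0.png")[115:215,180:260]; b=cv2.imread("pics/scene0.png")[180:260,140:220]
a=cv2.resize(a,None,fx=5,fy=5,interpolation=cv2.INTER_CUBIC);b=cv2.resize(b,None,fx=5,fy=5,interpolation=cv2.INTER_CUBIC)
b=cv2.copyMakeBorder(b,0,100,0,0,cv2.BORDER_CONSTANT)
cv2.imwrite("pics/crop0.png",np.hstack([a,b]))
# plates: white mask
for n,f in (("side","side0"),("scene","scene0")):
    im=cv2.imread(f"pics/{f}.png")
    print(n, ray(n,197,283,.038) if n=="side" else ray(n,297,270,.038))
for n,u,v in (("side",224,193),("scene",182,240)): print(ray(n,u,v,.006))
print(ray("side",300,187,.06),ray("side",302,222,.05),ray("side",308,268,.05))
E
```

```text
side [ 0.47723964 -0.21719249  0.038     ]
scene [ 0.47285175 -0.21205288  0.038     ]
[0.49021126 0.15973436 0.006     ]
[0.47742494 0.16152234 0.006     ]
[0.71780153 0.13066889 0.06      ] [ 0.716085   -0.01324086  0.05      ] [ 0.72029333 -0.17032888  0.05      ]
```

View pics/crop0.png

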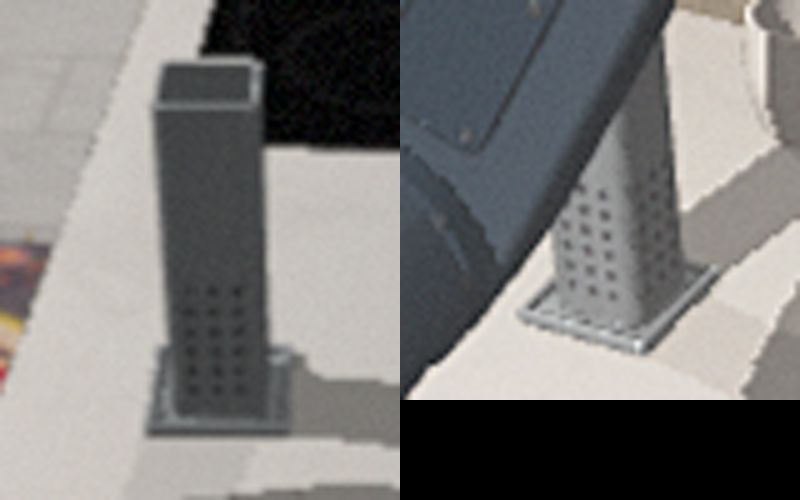

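The crop shows the drainer rim with corners at crop pixels (157,106), (256,104), (264,61) and (163,63). The saucer's near edge runs from (147,433) to (290,433). In the scene crop the saucer corners are at (518,315), (640,350) and (717,267).

Run:
```python
from h import *
def s(x,y,z):return ray("side",180+x/5-.4,115+y/5-.4,z)
def t(x,y,z):return ray("scene",140+(x-400)/5-.4,180+y/5-.4,z)
r=np.array([s(157,106,.214),s(256,104,.214),s(264,61,.214),s(163,63,.214)])
print(r.round(4),r.mean(0)); print([np.linalg.norm(r[i]-r[i-1]).round(4) for i in range(4)])
for e in (r[1]-r[0],r[2]-r[3],r[2]-r[1],r[3]-r[0]): print(np.degrees(np.arctan2(e[1],e[0])))
q=np.array([s(147,433,0),s(290,433,0)]);print("sauc near",q)
print("sauc far top",s(291,350,.009),s(158,345,.009))
print("scene", t(518,320,0),t(640,352,0),t(717,267,.009))
print("drainer base scene near corner",t(627,328,.004), "side",s(178,415,.008),s(268,415,.008))
```

```text
[[0.4662 0.1338 0.214 ]
 [0.5189 0.1401 0.214 ]
 [0.518  0.1928 0.214 ]
 [0.4619 0.1859 0.214 ]] [0.49123009 0.16315817 0.214     ]
[np.float64(0.0523), np.float64(0.053), np.float64(0.0526), np.float64(0.0565)]
6.801842510770913
6.953702653452587
91.00766042738681
94.79459481537536
sauc near [[0.44888985 0.12323631 0.        ]
 [0.53491535 0.12889967 0.        ]]
sauc far top [0.52914327 0.20348409 0.009     ] [0.44422208 0.20331812 0.009     ]
scene [0.44327272 0.20535128 0.        ] [4.51180198e-01 1.23229044e-01 1.11022302e-16] [0.53309667 0.12416737 0.009     ]
drainer base scene near corner [0.46249888 0.14014987 0.004     ] side [0.46690531 0.13187545 0.008     ] [0.52111521 0.13546473 0.008     ]
```

```bash
cat >> h.py <<'E'
def rows(p1,R1,n,p0=None,R0=None,g=0):
    "row suggestions: straight line, even turn, in tool axes"
    o=robot.get_obs(); p=o["position"] if p0 is None else p0; r=R.from_quat(o["tool_rot"]) if R0 is None else R0
    w=(r.inv()*R1).as_rotvec()/n; d=(np.array(p1)-p)/n
    for k in range(n):
        s=(r.inv().apply(d))*100; r=r*R.from_rotvec(w)
        print([round(float(x),2) for x in s]+[round(float(x),3) for x in w]+[g])
def tool(yaw,a):
    "y axis = world x turned by yaw; a=0 tool horizontal (-y), a=90 down"
    y=np.array([np.cos(np.radians(yaw)),np.sin(np.radians(yaw)),0]);h=np.array([y[1],-y[0],0])
    z=h*np.cos(np.radians(a))-np.array([0,0,1])*np.sin(np.radians(a))
    return R.from_matrix(np.array([np.cross(y,z),y,z]).T)
def st():
    o=robot.get_obs();r=R.from_quat(o["tool_rot"]).as_matrix()
    print("t",round(o["time"],2),"p",o["position"].round(4),"y",r[:,1].round(3),"z",r[:,2].round(3),"q",o["q"].round(3),"F",o["ft_force"].round(1),"w",round(o["grip_width"],4),"gf",round(o["grip_force"],1))
E
python3 - <<'E'
from h import *
o=robot.get_obs();r0=R.from_quat(o["tool_rot"]);p=o["position"]
m=np.array([.40,-.30,.42]);rm=tool(-35,90)
rows(m,rm,7); print(); rows([.48,.15,.45],tool(5,90),9,m,rm)
E
```

```text
[3.48, -2.69, -1.83, -0.0, -0.0, -0.077, 0]
[3.68, -2.41, -1.83, -0.0, -0.0, -0.077, 0]
[3.86, -2.12, -1.83, -0.0, -0.0, -0.077, 0]
[4.01, -1.81, -1.83, -0.0, -0.0, -0.077, 0]
[4.14, -1.5, -1.84, -0.0, -0.0, -0.077, 0]
[4.24, -1.17, -1.84, -0.0, -0.0, -0.077, 0]
[4.32, -0.84, -1.84, -0.0, -0.0, -0.077, 0]

[4.61, -2.14, -0.33, -0.0, -0.0, -0.078, 0]
[4.76, -1.78, -0.33, -0.0, -0.0, -0.078, 0]
[4.88, -1.4, -0.33, -0.0, -0.0, -0.078, 0]
[4.97, -1.02, -0.33, -0.0, -0.0, -0.078, 0]
[5.04, -0.63, -0.33, -0.0, -0.0, -0.078, 0]
[5.07, -0.24, -0.33, -0.0, -0.0, -0.078, 0]
[5.08, 0.15, -0.33, -0.0, -0.0, -0.078, 0]
[5.05, 0.55, -0.33, -0.0, -0.0, -0.078, 0]
[4.99, 0.94, -0.33, -0.0, -0.0, -0.078, 0]
```

```bash
python3 -m crank '[[3.5,-2.7,-1.8,0,0,-0.077,0],[3.7,-2.4,-1.8,0,0,-0.077,0],[3.9,-2.1,-1.8,0,0,-0.077,0],[4.0,-1.8,-1.8,0,0,-0.077,0],[4.1,-1.5,-1.8,0,0,-0.077,0]]' && python3 -m crank '[[4.2,-1.2,-1.8,0,0,-0.077,0],[4.3,-0.8,-1.8,0,0,-0.077,0],[4.6,-2.1,-0.3,0,0,-0.078,0],[4.8,-1.8,-0.3,0,0,-0.078,0],[4.9,-1.4,-0.3,0,0,-0.078,0]]' && python3 -m crank '[[5,-1,-0.3,0,0,-0.078,0],[5,-0.6,-0.3,0,0,-0.078,0],[5.1,-0.2,-0.3,0,0,-0.078,0]]'
python3 - <<'E'
from h import *
st()
rows([.49,.38,.45],tool(5,30),7)
E
```

```text
time: 0.72
position: [0.3594, -0.3764, 0.3824]
tool_rot: [0.92, 0.392, 0.0, -0.0]
ft_force: [0.1, -0.5, -0.6]
grip_width: 0.087
grip_force: 0.0
time: 1.35
position: [0.4281, -0.1491, 0.4271]
tool_rot: [0.827, 0.562, -0.0, -0.0]
ft_force: [0.5, -0.3, 0.6]
grip_width: 0.0871
grip_force: 0.0
time: 1.72
position: [0.4558, 0.0006, 0.4361]
tool_rot: [0.756, 0.655, -0.0, -0.0]
ft_force: [0.5, -0.1, 0.2]
grip_width: 0.0871
grip_force: 0.0
t 1.73 p [0.4558 0.0006 0.4361] y [ 0.99  -0.143 -0.   ] z [-0.  0. -1.] q [-0.245  0.134  1.624 -0.     1.384 -0.101] F [ 0.5 -0.1  0.2] w 0.0871 gf 0.0
[5.43, -0.29, -0.2, -0.017, -0.149, -0.03, 0]
[5.35, -0.12, -1.01, -0.017, -0.149, -0.03, 0]
[5.14, 0.06, -1.79, -0.017, -0.149, -0.03, 0]
[4.82, 0.25, -2.53, -0.017, -0.149, -0.03, 0]
[4.38, 0.43, -3.21, -0.017, -0.149, -0.03, 0]
[3.84, 0.62, -3.81, -0.017, -0.149, -0.03, 0]
[3.21, 0.79, -4.33, -0.017, -0.149, -0.03, 0]
```

```bash
python3 -m crank '[[5.4,-0.3,-0.2,-0.017,-0.149,-0.03,0],[5.3,-0.1,-1,-0.017,-0.149,-0.03,0],[5.1,0.1,-1.8,-0.017,-0.149,-0.03,0],[4.8,0.2,-2.5,-0.017,-0.149,-0.03,0]]' && python3 -m crank '[[4.4,0.4,-3.2,-0.017,-0.149,-0.03,0],[3.8,0.6,-3.8,-0.017,-0.149,-0.03,0],[3.2,0.8,-4.3,-0.017,-0.149,-0.03,0]]'
python3 - <<'E'
from h import *
st()
rows([.485,.36,.25],tool(5,0),6)
E
```

```text
time: 2.22
position: [0.4758, 0.2162, 0.4446]
tool_rot: [0.682, 0.668, -0.201, 0.22]
ft_force: [0.7, 0.8, -0.0]
grip_width: 0.0872
grip_force: 0.0
time: 2.6
position: [0.4903, 0.3785, 0.4497]
tool_rot: [0.584, 0.638, -0.34, 0.369]
ft_force: [1.0, -0.0, 0.5]
grip_width: 0.0868
grip_force: 0.0
t 2.6 p [0.4903 0.3785 0.4497] y [ 0.996  0.086 -0.002] z [ 0.074 -0.865 -0.496] q [ 0.74   0.679  1.026 -0.886  2.047  0.484] F [ 1.  -0.   0.5] w 0.0868 gf 0.0
[2.74, -0.11, 1.91, -0.0, -0.086, 0.0, 0]
[2.9, -0.11, 1.67, -0.0, -0.086, 0.0, 0]
[3.03, -0.11, 1.41, -0.0, -0.086, 0.0, 0]
[3.14, -0.11, 1.14, -0.0, -0.086, 0.0, 0]
[3.23, -0.11, 0.87, -0.0, -0.086, 0.0, 0]
[3.29, -0.11, 0.59, -0.0, -0.086, 0.0, 0]
```

```bash
cat > kin.py <<'E'
from h import *
from scipy.optimize import least_squares
Y=lambda a:R.from_euler('y',a); Z=lambda a:R.from_euler('z',a)
def fk(q,m,s6=1):
    a,b,h,L1,a3,L2,d=m
    r=Z(q[0]);p=r.apply([a,b,h]);r=r*Y(q[1]);p=p+r.apply([0,0,L1]);r=r*Y(q[2]);p=p+r.apply([a3,0,L2])
    r=r*Z(q[3])*Y(q[4]);p=p+r.apply([0,0,d]);return p,r*Z(q[5]*s6)
D=[([-1.3315,.5283,1.4338,0,1.1814,-.1785],[.2535,-.5707,.2914]),([-.245,.134,1.624,0,1.384,-.101],[.4558,.0006,.4361]),([.74,.679,1.026,-.886,2.047,.484],[.4903,.3785,.4497])]
E
python3 - <<'E'
from kin import *
for b in (.111,):
  f=least_squares(lambda m:np.concatenate([fk(q,m)[0]-p for q,p in D]),[0,b,.3,.45,0,.4,.25]); 
  f0=least_squares(lambda m:np.concatenate([fk(q,m)[0]-p for q,p in D]+[.02*(m-f.x[:])*0,[.01*m[0],.01*m[4]]]),f.x)
  print(f.x.round(3),abs(f.fun).max(),f0.x.round(3),abs(f0.fun).max())
q=D[2][0]; p,r=fk(q,f0.x); print(r.as_matrix().round(3)); print(R.from_quat(robot.get_obs()["tool_rot"]).as_matrix().round(3))
E
```

```text
[-0.001  0.111  0.274  0.588  0.114  0.392  0.236] 0.00015156317222259075 [-0.001  0.111  0.274  0.588  0.113  0.392  0.236] 0.0011310383048769568
[[-0.996 -0.045  0.073]
 [-0.086  0.494 -0.865]
 [ 0.002 -0.868 -0.496]]
[[-0.044  0.996  0.074]
 [ 0.494  0.086 -0.865]
 [-0.869 -0.002 -0.496]]
```

```bash
cat >> kin.py <<'E'
M=least_squares(lambda m:np.concatenate([fk(q,m)[0]-p for q,p in D]+[[.01*m[0]]]),[0,.111,.3,.45,.1,.4,.25]).x
LO=np.array([-3.08,-.75,.22,-1.43,0,-2.85]);HI=np.array([3.08,2.2,2.44,4.57,2.65,2.85])
def ik(p,r,q0):
    def e(q):
        P,Q=fk(q,M);return np.concatenate([(P-p)*5,(r.inv()*Q*Z(np.pi/2)).as_rotvec()])
    s=least_squares(e,np.clip(q0,LO+.01,HI-.01),bounds=(LO,HI));return s.x,np.abs(s.fun).max()
E
python3 - <<'E'
from kin import *
c=np.array([.4905,.1635]);q=robot.get_obs()["q"]
for hg in (.10,.13):
 for a in (0,15,25):
  r=tool(5,a);z=r.as_matrix()[:,2]
  for lab,gp in (("grasp",[*c,.004+hg]),("pre",[*c,.004+hg]-.1*z),("lift",[*c,.14+hg])):
    x,e=ik(np.array(gp)-.051*z,r,q);print(hg,a,lab,x.round(2),round(e,3))
  for th in (105,118):
    r2=tool(0,a+th);z2=r2.as_matrix()[:,2]
    x2,e=ik(np.array([.475,-.06,.11])-.051*z2,r2,x);print(hg,a,"pour",th,x2.round(2),round(e,3))
E
```

```text
0.1 0 grasp [ 0.59  1.17  1.45 -1.12  1.81  1.11] 0.0
0.1 0 pre [ 0.72  1.21  1.26 -1.05  1.95  1.  ] 0.0
0.1 0 lift [ 0.59  0.95  1.51 -1.16  1.88  0.95] 0.0
0.1 0 pour 105 [-0.5   0.59  1.88  0.31  0.83 -0.73] 0.0
0.1 0 pour 118 [-0.61  0.65  1.84  0.48  1.   -0.94] 0.0
0.1 15 grasp [ 0.58  1.05  1.51 -1.02  1.61  1.06] 0.0
0.1 15 pre [ 0.71  1.05  1.34 -0.93  1.77  0.96] 0.0
0.1 15 lift [ 0.58  0.83  1.52 -1.03  1.71  0.89] 0.0
0.1 15 pour 105 [-0.62  0.66  1.84  0.49  1.03 -0.96] 0.0
0.1 15 pour 118 [-0.7   0.74  1.79  0.59  1.21 -1.09] 0.0
0.1 25 grasp [ 0.56  0.96  1.55 -0.95  1.47  1.02] 0.0
0.1 25 pre [ 0.68  0.94  1.39 -0.86  1.64  0.92] 0.0
0.1 25 lift [ 0.56  0.75  1.54 -0.94  1.6   0.83] 0.0
0.1 25 pour 105 [-0.68  0.72  1.8   0.57  1.17 -1.06] 0.0
0.1 25 pour 118 [-0.75  0.82  1.75  0.64  1.35 -1.16] 0.0
0.13 0 grasp [ 0.59  1.12  1.47 -1.13  1.83  1.08] 0.0
0.13 0 pre [ 0.72  1.16  1.28 -1.06  1.96  0.97] 0.0
0.13 0 lift [ 0.59  0.9   1.51 -1.18  1.9   0.91] 0.0
0.13 0 pour 105 [-0.5   0.59  1.88  0.31  0.83 -0.73] 0.0
0.13 0 pour 118 [-0.61  0.65  1.84  0.48  1.   -0.94] 0.0
0.13 15 grasp [ 0.58  1.    1.52 -1.02  1.63  1.03] 0.0
0.13 15 pre [ 0.71  1.    1.34 -0.94  1.79  0.93] 0.0
0.13 15 lift [ 0.58  0.78  1.52 -1.04  1.74  0.84] 0.0
0.13 15 pour 105 [-0.62  0.66  1.84  0.49  1.03 -0.96] 0.0
0.13 15 pour 118 [-0.7   0.74  1.79  0.59  1.21 -1.09] 0.0
0.13 25 grasp [ 0.56  0.91  1.55 -0.94  1.5   0.98] 0.0
0.13 25 pre [ 0.68  0.9   1.39 -0.86  1.67  0.89] 0.0
0.13 25 lift [ 0.56  0.71  1.53 -0.94  1.64  0.79] 0.0
0.13 25 pour 105 [-0.68  0.72  1.8   0.57  1.17 -1.06] 0.0
0.13 25 pour 118 [-0.75  0.82  1.75  0.64  1.35 -1.16] 0.0
```

Run:
```python
from h import *
r=tool(5,15);z=r.as_matrix()[:,2];gp=np.array([.4905,.1635,.124])
print(gp-.151*z); rows(gp-.151*z,r,7)
```

```text
[0.47778792 0.30879978 0.16308168]
[3.07, -0.26, 2.88, -0.0, -0.037, 0.0, 0]
[3.18, -0.26, 2.76, -0.0, -0.037, 0.0, 0]
[3.28, -0.26, 2.64, -0.0, -0.037, 0.0, 0]
[3.37, -0.26, 2.52, -0.0, -0.037, 0.0, 0]
[3.46, -0.26, 2.4, -0.0, -0.037, 0.0, 0]
[3.55, -0.26, 2.27, -0.0, -0.037, 0.0, 0]
[3.63, -0.26, 2.14, -0.0, -0.037, 0.0, 0]
```

```bash
python3 -m crank '[[3.1,-0.26,2.9,0,-0.037,0,0],[3.2,-0.26,2.8,0,-0.037,0,0],[3.3,-0.26,2.6,0,-0.037,0,0],[3.4,-0.26,2.5,0,-0.037,0,0]]' >/dev/null && python3 -m crank '[[3.5,-0.26,2.4,0,-0.037,0,0],[3.5,-0.26,2.3,0,-0.037,0,0],[3.6,-0.26,2.1,0,-0.037,0,0],[0,0,0,0,0,0,0]]'
python3 - <<'E'
from h import *
st()
r=tool(5,15);z=r.as_matrix()[:,2];gp=np.array([.4905,.1635,.124])
rows(gp-.051*z,r,5)
a=cams.camera("wrist");b=cams.camera("scene");cv2.imwrite("pics/pre.png",cv2.resize(np.hstack([a,b]),None,fx=.78,fy=.78)[:,:,::-1])
E
```

```text
time: 3.6
position: [0.476, 0.3067, 0.1587]
tool_rot: [0.534, 0.586, -0.416, 0.446]
ft_force: [-0.2, -0.3, -0.2]
grip_width: 0.087
grip_force: 0.0
t 3.6 p [0.476  0.3067 0.1587] y [ 0.996  0.083 -0.01 ] z [ 0.078 -0.963 -0.257] q [ 0.704  1.025  1.344 -0.932  1.782  0.942] F [-0.2 -0.3 -0.2] w 0.087 gf 0.0
[-0.07, 0.05, 1.94, -0.001, 0.0, 0.002, 0]
[-0.07, 0.05, 1.94, -0.001, 0.0, 0.002, 0]
[-0.07, 0.05, 1.94, -0.001, 0.0, 0.002, 0]
[-0.07, 0.04, 1.94, -0.001, 0.0, 0.002, 0]
[-0.07, 0.04, 1.94, -0.001, 0.0, 0.002, 0]
```

View pics/pre.png

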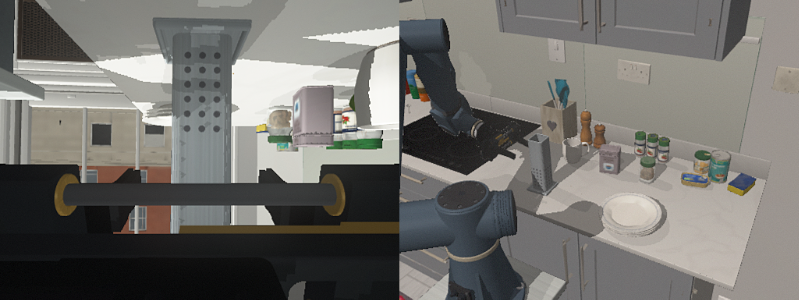

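The wrist view is upside down. It shows the drainer centred between the fingers (about (202,120) in the left half) and square to them. The scene half confirms the approach is clear.

```bash
python3 -m crank '[[-0.07,0.05,1.94,-0.001,0,0.002,0],[-0.07,0.05,1.94,-0.001,0,0.002,0],[-0.07,0.05,1.94,-0.001,0,0.002,0],[-0.07,0.04,1.94,-0.001,0,0.002,0],[-0.07,0.04,1.94,-0.001,0,0.002,0]]' && python3 -m crank '[[0,0,0,0,0,0,0.6],[0,0,0,0,0,0,0.6],[0,0,0,0,0,0,0.6],[0,0,0,0,0,0,0.6]]' 35
python3 - <<'E'
from h import *
st()
E
```

```text
time: 4.32
position: [0.488, 0.2126, 0.1404]
tool_rot: [0.539, 0.583, -0.408, 0.45]
ft_force: [-0.0, -0.0, -1.1]
grip_width: 0.0869
grip_force: 0.0
time: 4.82
position: [0.4877, 0.2148, 0.1405]
tool_rot: [0.539, 0.584, -0.408, 0.451]
ft_force: [-0.1, 0.5, -0.2]
grip_width: 0.0579
grip_force: 34.8
t 4.83 p [0.4877 0.2148 0.1405] y [0.996 0.087 0.009] z [ 0.087 -0.961 -0.261] q [ 0.583  1.01   1.51  -1.019  1.625  1.041] F [-0.1  0.5 -0.2] w 0.0579 gf 34.8
```

Run:
```python
from h import *
r0=tool(5,15);p0=np.array([.4877,.2148,.1405]);
p1=p0+[0,0,.12];rows(p1,r0,4,p0,r0,.6);print()
r2=tool(0,15+78);z2=r2.as_matrix()[:,2];p2=np.array([.475,-.08,.19])-.051*z2
print(p2);rows(p2,r2,12,p1,r0,.6)
```

```text
[-2.9, 0.0, -0.78, 0.0, 0.0, 0.0, 0.6]
[-2.9, 0.0, -0.78, 0.0, 0.0, 0.0, 0.6]
[-2.9, 0.0, -0.78, 0.0, 0.0, 0.0, 0.6]
[-2.9, 0.0, -0.78, 0.0, 0.0, 0.0, 0.6]

[ 0.475      -0.08266913  0.24093011]
[-0.48, -0.32, 2.42, 0.005, 0.113, 0.006, 0.6]
[-0.75, -0.31, 2.35, 0.005, 0.113, 0.006, 0.6]
[-1.01, -0.29, 2.25, 0.005, 0.113, 0.006, 0.6]
[-1.26, -0.27, 2.12, 0.005, 0.113, 0.006, 0.6]
[-1.5, -0.25, 1.97, 0.005, 0.113, 0.006, 0.6]
[-1.71, -0.24, 1.79, 0.005, 0.113, 0.006, 0.6]
[-1.91, -0.22, 1.58, 0.005, 0.113, 0.006, 0.6]
[-2.07, -0.2, 1.36, 0.005, 0.113, 0.006, 0.6]
[-2.22, -0.18, 1.11, 0.005, 0.113, 0.006, 0.6]
[-2.33, -0.16, 0.86, 0.005, 0.113, 0.006, 0.6]
[-2.41, -0.14, 0.59, 0.005, 0.113, 0.006, 0.6]
[-2.46, -0.12, 0.31, 0.005, 0.113, 0.006, 0.6]
```

```bash
python3 -m crank '[[-2.9,0,-0.78,0,0,0,0.6],[-2.9,0,-0.78,0,0,0,0.6],[-2.9,0,-0.78,0,0,0,0.6],[-2.9,0,-0.78,0,0,0,0.6]]' && python3 -m crank '[[-0.5,-0.32,2.4,0.005,0.113,0.006,0.6],[-0.75,-0.31,2.35,0.005,0.113,0.006,0.6],[-1,-0.29,2.25,0.005,0.113,0.006,0.6],[-1.3,-0.27,2.1,0.005,0.113,0.006,0.6]]'>/dev/null && python3 -m crank '[[-1.5,-0.25,2,0.005,0.113,0.006,0.6],[-1.7,-0.24,1.8,0.005,0.113,0.006,0.6],[-1.9,-0.22,1.6,0.005,0.113,0.006,0.6],[-2.1,-0.2,1.4,0.005,0.113,0.006,0.6]]'>/dev/null && python3 -m crank '[[-2.2,-0.18,1.1,0.005,0.113,0.006,0.6],[-2.3,-0.16,0.9,0.005,0.113,0.006,0.6],[-2.4,-0.14,0.6,0.005,0.113,0.006,0.6],[-2.5,-0.12,0.3,0.005,0.113,0.006,0.6],[0,0,0,0,0,0,0.6]]'
python3 - <<'E'
from h import *
st()
a=cams.camera("side");b=cams.camera("scene");cv2.imwrite("pics/tilt.png",cv2.resize(np.hstack([a,b]),None,fx=.78,fy=.78)[:,:,::-1])
r=tool(0,15+92);z=r.as_matrix()[:,2]
rows(np.array([.475,-.08,.122])-.051*z,r,4,g=.6)
E
```

```text
time: 5.32
position: [0.4867, 0.2144, 0.2604]
tool_rot: [0.539, 0.585, -0.407, 0.45]
ft_force: [0.0, 0.7, -2.7]
grip_width: 0.0583
grip_force: 34.8
time: 6.95
position: [0.4743, -0.0869, 0.2397]
tool_rot: [0.708, 0.705, 0.019, -0.016]
ft_force: [0.0, -0.7, -3.6]
grip_width: 0.0578
grip_force: 34.8
t 6.95 p [ 0.4743 -0.0869  0.2397] y [ 1.    -0.004  0.004] z [ 0.004  0.05  -0.999] q [-0.437  0.419  1.836  0.059  0.905 -0.47 ] F [ 0.  -0.7 -3.6] w 0.0578 gf 34.8
[-0.36, 0.04, 1.7, 0.0, 0.061, -0.0, 0.6]
[-0.47, 0.04, 1.68, 0.0, 0.061, -0.0, 0.6]
[-0.57, 0.04, 1.65, 0.0, 0.061, -0.0, 0.6]
[-0.67, 0.04, 1.61, 0.0, 0.061, -0.0, 0.6]
```

View pics/tilt.png

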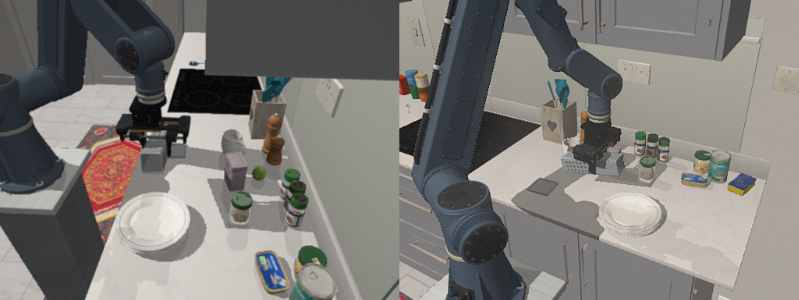

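The drainer is held nearly level, its mouth at about (150,160) in the side view and facing the plates at (153,222). The saucer is at (541,185) in the scene half.

```bash
python3 -m crank '[[-0.36,0.04,1.7,0,0.061,0,0.6],[-0.47,0.04,1.7,0,0.061,0,0.6],[-0.57,0.04,1.65,0,0.061,0,0.6],[-0.67,0.04,1.6,0,0.061,0,0.6],[0,0,0,0,0,0,0.6]]'
python3 - <<'E'
from h import *
st()
r=tool(0,15+109);z=r.as_matrix()[:,2]
rows(np.array([.475,-.08,.115])-.051*z,r,5,g=.6)
E
```

```text
time: 7.68
position: [0.4753, -0.094, 0.1699]
tool_rot: [0.699, 0.7, 0.104, -0.104]
ft_force: [-0.3, -0.6, -2.3]
grip_width: 0.058
grip_force: 34.8
t 7.67 p [ 0.4753 -0.094   0.1699] y [1.    0.002 0.   ] z [-0.     0.291 -0.957] q [-0.552  0.577  1.854  0.323  0.895 -0.78 ] F [-0.3 -0.6 -2.3] w 0.058 gf 34.8
[-0.35, -0.01, 0.16, -0.0, 0.06, 0.0, 0.6]
[-0.36, -0.01, 0.14, -0.0, 0.06, 0.0, 0.6]
[-0.37, -0.01, 0.11, -0.0, 0.06, 0.0, 0.6]
[-0.37, -0.01, 0.09, -0.0, 0.06, 0.0, 0.6]
[-0.38, -0.01, 0.07, -0.0, 0.06, 0.0, 0.6]
```

```bash
python3 -m crank '[[-0.35,-0.01,0.16,0,0.06,0,0.6],[-0.36,-0.01,0.14,0,0.06,0,0.6],[-0.37,-0.01,0.11,0,0.06,0,0.6],[-0.37,-0.01,0.09,0,0.06,0,0.6],[-0.38,-0.01,0.07,0,0.06,0,0.6]]' >/dev/null && python3 -m crank '[[0,0,0,0,0,0,0.6],[0,0,0,0,0,0,0.6],[0,0,0,0,0,0,0.6],[0,0,0,0,0,0,0.6]]'
python3 - <<'E'
from h import *
st()
r=tool(0,15+117);z=r.as_matrix()[:,2]
rows(np.array([.475,-.08,.12])-.051*z,r,4,g=.6)
a=cams.camera("side");cv2.imwrite("pics/p1.png",cv2.resize(a[130:330,110:310],None,fx=2.5,fy=2.5)[:,:,::-1])
E
```

```text
time: 8.8
position: [0.4754, -0.1092, 0.1587]
tool_rot: [0.675, 0.677, 0.208, -0.206]
ft_force: [-0.5, -0.3, -3.2]
grip_width: 0.0575
grip_force: 34.8
t 8.8 p [ 0.4754 -0.1092  0.1587] y [1.    0.001 0.003] z [ 0.002  0.56  -0.829] q [-0.68   0.677  1.798  0.506  1.121 -1.012] F [-0.5 -0.3 -3.2] w 0.0575 gf 34.8
[-0.11, -0.01, -0.05, 0.001, 0.035, 0.001, 0.6]
[-0.11, -0.01, -0.06, 0.001, 0.035, 0.001, 0.6]
[-0.11, -0.01, -0.06, 0.001, 0.035, 0.001, 0.6]
[-0.11, -0.01, -0.06, 0.001, 0.035, 0.001, 0.6]
```

View pics/p1.png

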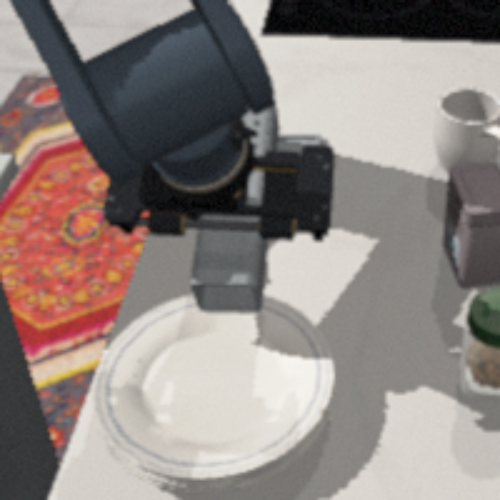

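The mouth is over the far rim of the plate at about (228,285) in the crop, and the spoon hasn't come out yet. I'll tip further.

```bash
python3 -m crank '[[-0.1,-0.01,-0.05,0.001,0.035,0.001,0.6],[-0.1,-0.01,-0.06,0.001,0.035,0.001,0.6],[-0.1,-0.01,-0.06,0.001,0.035,0.001,0.6],[-0.1,-0.01,-0.06,0.001,0.035,0.001,0.6]]' >/dev/null && python3 -m crank '[[0,0,0,0,0,0,0.6],[0,0,0,0,0,0,0.6],[0,0,0,0,0,0,0.6],[0,0,0,0,0,0,0.6]]'
python3 - <<'E'
from h import *
st()
a=cams.camera("side");cv2.imwrite("pics/p2.png",cv2.resize(a[130:330,110:310],None,fx=2.5,fy=2.5)[:,:,::-1])
E
```

```text
time: 9.85
position: [0.4749, -0.1139, 0.158]
tool_rot: [0.66, 0.66, 0.253, -0.255]
ft_force: [-0.1, -0.5, -3.5]
grip_width: 0.0577
grip_force: 34.8
t 9.85 p [ 0.4749 -0.1139  0.158 ] y [ 1.    -0.    -0.002] z [-0.002  0.67  -0.742] q [-0.724  0.726  1.766  0.558  1.243 -1.07 ] F [-0.1 -0.5 -3.5] w 0.0577 gf 34.8
```

View pics/p2.png

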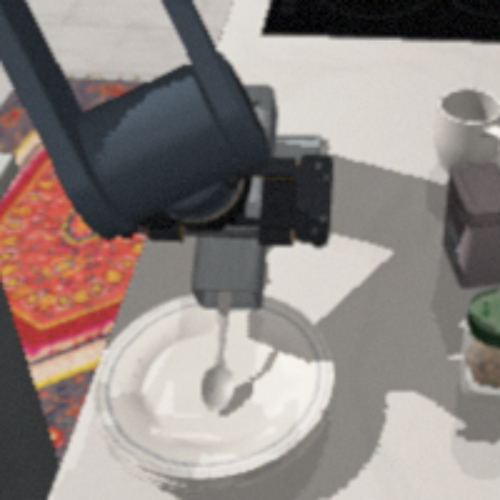

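The spoon has slid partly out. Its bowl rests on the plate at (213,395) and its tail is still in the mouth at (222,300). I'll draw the drainer back low.

```bash
python3 -m crank '[[1,0,0.66,0,0,0,0.6],[1,0,0.66,0,0,0,0.6],[1,0,0.66,0,0,0,0.6]]' >/dev/null && python3 -m crank '[[1,0,0.66,0,0,0,0.6],[1,0,0.66,0,0,0,0.6],[1,0,0.66,0,0,0,0.6],[0,0,0,0,0,0,0.6],[0,0,0,0,0,0,0.6]]'
python3 - <<'E'
from h import *
st()
a=cams.camera("side");cv2.imwrite("pics/p3.png",cv2.resize(a[130:330,110:310],None,fx=2.5,fy=2.5)[:,:,::-1])
E
```

```text
time: 10.9
position: [0.4752, -0.0433, 0.1686]
tool_rot: [0.66, 0.66, 0.253, -0.254]
ft_force: [0.2, 0.5, -3.7]
grip_width: 0.0578
grip_force: 34.8
t 10.9 p [ 0.4752 -0.0433  0.1686] y [ 1.    -0.    -0.002] z [-0.001  0.67  -0.742] q [-0.617  0.685  1.843  0.632  1.178 -1.035] F [ 0.2  0.5 -3.7] w 0.0578 gf 34.8
```

View pics/p3.png

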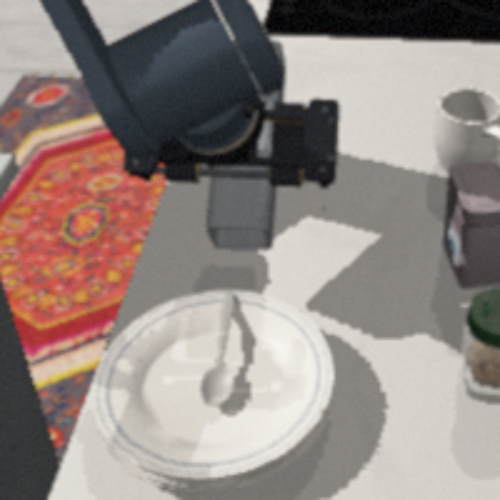

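The spoon is out, from its bowl tip at (212,404) to its tail on the far rim at (236,296). I'll check its centre and measure how far to go back.

Run:
```python
from h import *
f=lambda x,y,z:ray("side",110+x/2.5,130+y/2.5,z)
a=f(212,404,.032);b=f(236,296,.042);print(a,b,np.linalg.norm(a-b),(a+b)/2)
print("plate",f(217,385,.038),[f(*k,.038) for k in((98,385),(336,380),(217,291))])
r0=R.from_quat([.539,.584,-.408,.451]);
p=robot.get_obs()["position"];p1=p+[0,.03,.10]; rows(p1,tool(0,110),3,g=.6);print()
p2=np.array([.4870,.2150,.2405]); rows(p2,r0,13,p1,tool(0,110),g=.6)
```

```text
[ 0.47531477 -0.23558074  0.032     ] [ 0.47712671 -0.1159176   0.042     ] 0.12009392995801822 [ 0.47622074 -0.17574917  0.037     ]
plate [ 0.4772967  -0.21992267  0.038     ] [array([ 0.37463185, -0.22601018,  0.038     ]), array([ 0.58003474, -0.20833553,  0.038     ]), array([ 0.45669987, -0.10639156,  0.038     ])]
[2.98, -0.01, -1.8, -0.0, -0.128, -0.001, 0.6]
[2.72, -0.0, -2.17, -0.0, -0.128, -0.001, 0.6]
[2.42, -0.0, -2.5, -0.0, -0.128, -0.001, 0.6]

[1.58, 0.09, 0.8, -0.004, -0.127, -0.006, 0.6]
[1.67, 0.1, 0.6, -0.004, -0.127, -0.006, 0.6]
[1.73, 0.11, 0.38, -0.004, -0.127, -0.006, 0.6]
[1.76, 0.12, 0.16, -0.004, -0.127, -0.006, 0.6]
[1.77, 0.13, -0.06, -0.004, -0.127, -0.006, 0.6]
[1.74, 0.14, -0.29, -0.004, -0.127, -0.006, 0.6]
[1.69, 0.15, -0.51, -0.004, -0.127, -0.006, 0.6]
[1.61, 0.16, -0.72, -0.004, -0.127, -0.006, 0.6]
[1.51, 0.18, -0.91, -0.004, -0.127, -0.006, 0.6]
[1.38, 0.19, -1.1, -0.004, -0.127, -0.006, 0.6]
[1.23, 0.2, -1.26, -0.004, -0.127, -0.006, 0.6]
[1.06, 0.22, -1.41, -0.004, -0.127, -0.006, 0.6]
[0.87, 0.23, -1.53, -0.004, -0.127, -0.006, 0.6]
```

```bash
python3 -m crank '[[3,0,-1.8,0,-0.128,0,0.6],[2.7,0,-2.2,0,-0.128,0,0.6],[2.4,0,-2.5,0,-0.128,0,0.6],[1.6,0.09,0.8,-0.004,-0.127,-0.006,0.6],[1.7,0.1,0.6,-0.004,-0.127,-0.006,0.6]]' >/dev/null && python3 -m crank '[[1.7,0.11,0.4,-0.004,-0.127,-0.006,0.6],[1.8,0.12,0.2,-0.004,-0.127,-0.006,0.6],[1.8,0.13,-0.1,-0.004,-0.127,-0.006,0.6],[1.7,0.14,-0.3,-0.004,-0.127,-0.006,0.6],[1.7,0.15,-0.5,-0.004,-0.127,-0.006,0.6]]' >/dev/null && python3 -m crank '[[1.6,0.16,-0.7,-0.004,-0.127,-0.006,0.6],[1.5,0.18,-0.9,-0.004,-0.127,-0.006,0.6],[1.4,0.19,-1.1,-0.004,-0.127,-0.006,0.6],[1.2,0.2,-1.3,-0.004,-0.127,-0.006,0.6]]' >/dev/null && python3 -m crank '[[1.1,0.22,-1.4,-0.004,-0.127,-0.006,0.6],[0.9,0.23,-1.5,-0.004,-0.127,-0.006,0.6],[0,0,0,0,0,0,0.6],[0,0,0,0,0,0,0.6]]'
python3 - <<'E'
from h import *
st()
r0=R.from_quat([.539,.584,-.408,.451]);
print((R.from_quat(robot.get_obs()["tool_rot"]).inv()*r0).as_rotvec())
rows([.4865,.2155,.165],r0,4,g=.6)
E
```

```text
time: 13.2
position: [0.4874, 0.2151, 0.2407]
tool_rot: [0.541, 0.584, -0.408, 0.446]
ft_force: [0.3, 0.2, -2.7]
grip_width: 0.0577
grip_force: 34.8
t 13.2 p [0.4874 0.2151 0.2407] y [0.997 0.081 0.006] z [ 0.079 -0.96  -0.268] q [ 0.582  0.848  1.517 -1.022  1.704  0.908] F [ 0.3  0.2 -2.7] w 0.0577 gf 34.8
[-0.00731662 -0.00676385  0.00139577]
[1.83, -0.03, 0.5, -0.002, -0.002, 0.0, 0.6]
[1.83, -0.03, 0.49, -0.002, -0.002, 0.0, 0.6]
[1.83, -0.04, 0.49, -0.002, -0.002, 0.0, 0.6]
[1.83, -0.04, 0.49, -0.002, -0.002, 0.0, 0.6]
```

```bash
python3 -m crank '[[1.8,-0.03,0.5,-0.002,-0.002,0,0.6],[1.8,-0.03,0.5,-0.002,-0.002,0,0.6],[1.8,-0.04,0.5,-0.002,-0.002,0,0.6],[1.8,-0.04,0.5,-0.002,-0.002,0,0.6],[0,0,0,0,0,0,0.6]]'
python3 - <<'E'
from h import *
st()
a=cams.camera("side")[115:215,180:260];b=cams.camera("scene")[155:255,140:220]
cv2.imwrite("pics/p4.png",cv2.resize(np.hstack([a,b]),None,fx=5,fy=5,interpolation=cv2.INTER_CUBIC)[:,:,::-1])
# drainer upright reference: project a corner edge (-x,-y corner and +x) for z .03 and .23
c=np.array([.490,.1645]);y=np.radians(5)
for sx,sy in((-1,-1),(1,-1)):
  k=c+.029*np.array([sx*np.cos(y)-sy*np.sin(y),sx*np.sin(y)+sy*np.cos(y)])
  for z in (.0285,.2385):
    for n,o in(("side",(180,115)),("scene",(140,155))):
      print(n,sx,sy,z,((proj(n,[*k,z])-o)*5+2).round(0)+[400*(n=="scene"),0])
E
```

```text
time: 13.82
position: [0.4862, 0.2149, 0.1641]
tool_rot: [0.536, 0.584, -0.41, 0.451]
ft_force: [-0.2, -0.0, -2.7]
grip_width: 0.058
grip_force: 34.8
t 13.82 p [0.4862 0.2149 0.1641] y [0.996 0.09  0.006] z [ 0.088 -0.962 -0.257] q [ 0.586  0.972  1.519 -1.022  1.644  1.013] F [-0.2 -0.  -2.7] w 0.058 gf 34.8
side -1 -1 0.0285 [171. 386.]
scene -1 -1 0.0285 [635. 421.]
side -1 -1 0.2385 [149.  65.]
scene -1 -1 0.2385 [603. 100.]
side 1 -1 0.0285 [268. 385.]
scene 1 -1 0.0285 [684. 369.]
side 1 -1 0.2385 [259.  64.]
scene 1 -1 0.2385 [658.  54.]
```

View pics/p4.png

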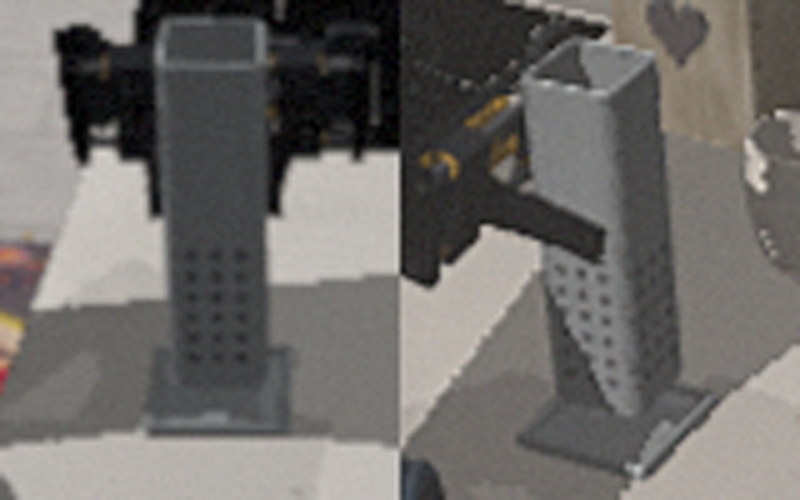

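Both views show the drainer empty and nearly upright above the saucer. Its near edge runs (610,97) to (630,418) in the scene view and is centred at (220,386) in the side view, so it leans about 1–2°. I'll trim that and lower it.

```bash
python3 -m crank '[[0.73,0,0.2,0,-0.009,0.004,0.6],[0.73,0,0.2,0,-0.009,0.003,0.6],[0.63,0,0.17,0,0,0,0.6],[0,0,0,0,0,0,0.6]]' && python3 -m crank '[[0.15,0,0.04,0,0,0,0.6],[0,0,0,0,0,0,0.6]]'
```

```text
time: 14.42
position: [0.4869, 0.2149, 0.1439]
tool_rot: [0.535, 0.578, -0.412, 0.459]
ft_force: [-1.0, 0.3, -3.5]
grip_width: 0.0577
grip_force: 34.8
time: 14.68
position: [0.4871, 0.215, 0.1431]
tool_rot: [0.535, 0.578, -0.411, 0.459]
ft_force: [0.6, 0.8, -3.2]
grip_width: 0.0584
grip_force: 34.8
```

```bash
python3 -m crank '[[0.15,0,0.04,0,0,0,0.6],[0,0,0,0,0,0,0.6]]' | grep -E "posi|ft"; python3 -m crank '[[0.1,0,0.03,0,0,0,0.6],[0,0,0,0,0,0,0.6]]'| grep -E "posi|ft"; python3 -m crank '[[0.1,0,0.03,0,0,0,0.6],[0,0,0,0,0,0,0.6]]'| grep -E "posi|ft"
```

```text
position: [0.4871, 0.215, 0.1414]
ft_force: [-0.1, 0.8, -3.2]
position: [0.4871, 0.2149, 0.1403]
ft_force: [-0.0, -0.1, -2.8]
position: [0.4871, 0.2149, 0.1397]
ft_force: [-0.1, -0.1, -0.9]
```

Contact is showing at z≈0.14. I'll release, back straight off and look.

```bash
python3 -m crank '[[0.05,0,0,0,0,0,0.6],[0,0,0,0,0,0,0.2],[0,0,0,0,0,0,0],[0,0,0,0,0,0,0],[0,0,0,0,0,0,0]]' && python3 -m crank '[[0,0,-1,0,0,0,0],[0,0,-2,0,0,0,0],[0,0,-3,0,0,0,0],[0,0,-4,0,0,0,0],[0,0,-3,0,0,0,0]]'
python3 - <<'E'
from h import *
st()
a=cams.camera("side");cv2.imwrite("pics/p5.png",cv2.resize(np.hstack([a[115:315,130:260],cams.camera("scene")[155:355,140:340]]),None,fx=2.4,fy=2.4,interpolation=cv2.INTER_CUBIC)[:,:,::-1])
E
```

```text
time: 16.05
position: [0.4871, 0.215, 0.1389]
tool_rot: [0.535, 0.578, -0.411, 0.459]
ft_force: [0.3, 0.0, -0.0]
grip_width: 0.0846
grip_force: 0.0
time: 16.68
position: [0.475, 0.3436, 0.171]
tool_rot: [0.536, 0.578, -0.41, 0.459]
ft_force: [0.9, -0.3, -0.1]
grip_width: 0.0872
grip_force: 0.0
t 16.68 p [0.475  0.3436 0.171 ] y [0.996 0.09  0.017] z [ 0.091 -0.966 -0.242] q [ 0.747  1.035  1.267 -0.931  1.851  0.926] F [ 0.9 -0.3 -0.1] w 0.0872 gf 0.0
```

View pics/p5.png

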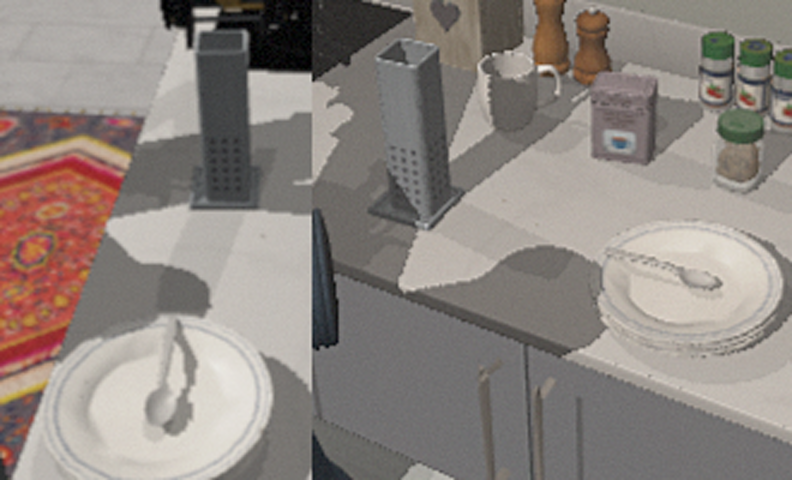

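The spoon lies on the top plate, from (158,423) to (176,318) in the side part and from (719,285) to (607,251) in the scene part. The drainer stands in its saucer at (228,120) in the side part. I'll check both numerically.

Run:
```python
from h import *
def P(n):
    i=cams.camera_info(n);return i["intrinsics"]@np.linalg.inv(i["pose"])[:3]
def tri(a,b):
    X=cv2.triangulatePoints(P("side"),P("scene"),np.array(a,float).reshape(2,1),np.array(b,float).reshape(2,1))[:,0];return X[:3]/X[3]
t=tri((203.3,247.5),(262.9,259.6));b=tri((195.8,291.3),(309.6,273.8));print(t,b,(t+b)/2,np.degrees(np.arcsin((t-b)[2]/np.linalg.norm(t-b))))
a=cams.camera("side");
o=cv2.imread("pics/side0.png")[:,:,::-1]
A=cv2.cvtColor(a[125:205,200:250],cv2.COLOR_RGB2GRAY).astype(np.float32);O=cv2.cvtColor(np.ascontiguousarray(o[125:205,200:250]),cv2.COLOR_RGB2GRAY).astype(np.float32)
for s in((0,30),(50,80)):print(cv2.phaseCorrelate(O[s[0]:s[1]],A[s[0]:s[1]],cv2.createHanningWindow((50,30),cv2.CV_32F)))
```

```text
[ 0.47268566 -0.11104721  0.03668338] [ 0.47812508 -0.24365649  0.03621989] [ 0.47540537 -0.17735185  0.03645164] 0.20009052129377902
((1.254572656764644, -0.0016024698818579708), 0.87909614944458)
((0.7848905005121125, 0.7730224948251205), 0.5491909472147624)
```

```bash
python3 -c "
from rig import ticket
print(ticket.hand_in())"
```

```text
the job is handed in; nothing more can be done
None
```

I handed the job in after about 17 s of the 58 s allowed: the teaspoon lies level on the top plate, about 40 mm from its centre, and the empty drainer stands in its saucer within about 3 mm of where it started; hand-in returned no verdict.

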